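# Clip the marker into the pen holder and present it sloping

### The job

Take the marker from its wooden rest and push it down past the sprung jaw until it sits fully home in the fork clip of the pen holder, about centred lengthwise and with the end that now lies nearer the robot still on the robot's side. Then draw the pen holder by its grey handle straight up out of the black dock, and only then tilt it so that the pen slopes at about 45 degrees with that near end down. Finish while holding the pen holder like that, still and well above the bench (about 20 cm), touching only the holder and not the pen; leave the capacitor, the fan and the tape roll where they are.

Things in the scene. Friction and masses are not known exactly. Their poses are not given: they have to be found in the camera images.
- dock: Fixed black block 96 x 136 mm on a steel foot 124 x 150 mm, top face 40 mm above the bench. The pen holder sits on it with a tongue in its pocket. Origin at the centre of its underside, z up; its yaw is within 0.35 rad of the world axes and the same as that of the docked pen holder.
- pen_holder: Loose pen holder, 0.2 kg: aluminium plate 84 (x) x 124 (y) x 8 mm on the dock, with a tongue 34 x 12 x 26 mm down in the dock's pocket (1.5 mm play), so it lifts straight up. On its -y side a grey upright handle blade, on its +y side the fork clip. Origin: centre of the plate's underside (40 mm above the bench while docked); x runs along the pen's seat, away from the robot; z up while docked.
- handle_top (a point): Centre of the top face of the handle blade, at (0, -38, 70) mm in the pen holder's frame. The blade is 46 mm along x, 16 mm thick along y, and stands 62 mm above the plate. Grip it from above across its 16 mm thickness.
- clip_seat (a point): Point on the axis of the fully seated pen, midway between the prongs, at (0, 38, 38) mm in the pen holder's frame (78 mm above the bench while docked). Prongs 10 mm wide at x = +/-34 mm leave 58 mm between them free for fingers, down to the plate 30 mm below the axis. Each has a floor 8 mm below the axis and, on the handle's side, a fixed wall with a flared top 21 mm above the axis.
- clip_jaw (a joint): Sprung jaw on the outer (+y) side of the clip, angle in rad: 0 empty and shut, about 0.18 while the pen passes, about 0.065 with the pen home. Its two steel noses stand 8 mm above the seat's axis; the pen, level and along the holder's x, is pushed straight down past them (about 5 N) and the jaw then shuts over it by itself.
- pen_rest: Fixed wooden rest: base 120 x 56 x 6 mm with two cradles at x = +/-45 mm (each 14 mm wide, floor 34 mm above the bench, cheeks up to 41 mm) that carry the marker along the rest's x axis; the 76 mm between them are free for fingers. Origin at the centre of the underside.
- marker: Marker pen, a round rod 16.6 mm in diameter and 137 mm long, 30 g, lying level in the rest. Its long axis is its y axis and +y points to its near end, the one that lies on the robot's side at the start (by looks the ends are much alike). Origin on its lower side at mid length.
- pen_mid (a point): Middle of the marker on its axis (42 mm above the bench in the rest).
- capacitor: Bystander: upright capacitor 35 mm across, 52 mm high. Origin under its centre.
- fan: Bystander: black axial fan 60 x 60 x 25 mm. Origin under its centre.
- tape: Bystander: roll of black tape 66 mm across, 18 mm high. Origin under its centre.
There are look-alikes about, which are no part of the job. Leave any yellow look-alike of the marker alone.

How it is judged:
On the way, in this order (a step that is already met when the one before it is completed fails the run):
1. the marker is home in the clip of the docked holder, jaw shut, fingers off it (z of pen_mid in the frame of clip_seat between -0.003 and 0.003 m and y of pen_mid in the frame of clip_seat between -0.003 and 0.003 m and angle between the y axis of marker and the x axis of pen_holder, either way round below 0.1 rad and value of joint clip_jaw below 0.12 rad and contact force between the fingers and marker below 0.1 N and z of pen_holder in the frame of dock below 0.045 m), for 0.2 s.
2. the holder is drawn up clear of the dock, pen still about level (z of pen_holder in the frame of dock above 0.067 m and angle between marker's own y axis and vertical between 1.309 and 1.833 rad).
At the end, for the whole second after the job is handed in: The fingers hold the pen holder, still, its origin over 150 mm above the bench and off the dock; the pen is home in the clip (axis within 3 mm of the seat, lengthwise within 25 mm of the middle, jaw shut, fingers off it) and slopes 30 to 60 degrees, near end down (height (world z) of pen_holder above 0.15 m and angle between marker's own y axis and vertical between 2.094 and 2.618 rad and z of pen_mid in the frame of clip_seat between -0.003 and 0.003 m and y of pen_mid in the frame of clip_seat between -0.003 and 0.003 m and x of pen_mid in the frame of clip_seat between -0.025 and 0.025 m and angle between the y axis of marker and the x axis of pen_holder, either way round below 0.1 rad and value of joint clip_jaw below 0.12 rad and contact force between the fingers and pen_holder above 1 N and contact force between the fingers and marker below 0.1 N and contact force between pen_holder and dock below 0.1 N and linear speed of pen_holder below 0.03 m/s and angular speed of pen_holder below 0.2 rad/s); the arm keeps its last pose, push and grip.
It fails at once if the capacitor is moved or knocked over (distance of capacitor from where it was at the start of the episode above 0.03 m or angle between capacitor's own z axis and vertical above 0.5 rad).
It fails at once if the fan is moved (distance of fan from where it was at the start of the episode above 0.03 m).
It fails at once if the tape roll is moved (distance of tape from where it was at the start of the episode above 0.03 m).
It also fails if it takes over 54 s, if anything falls off the work surface, if the arm or the gripper's body presses on something with over 40 N, if the wrist force passes 120 N, or if a joint passes its speed limit or range.

### The arm

A 6-joint arm with a two-finger parallel gripper is mounted at the origin on a cart in front of the work surface, level with it; the furniture and walls round the work are solid. World frame = base frame: x ahead of the robot, y to its left, z up, the work surface at z = 0. Lengths are in m, angles in rad, forces in N, time in s.
With the tool pointing down it reaches from about 0.375 to 0.975 m from the base axis. Payload 3.8 kg.
Tool frame: the origin (TCP) lies at the very end of the fingers, on their centre line; the grasp point (between the pads) lies bot.grip_point_offset behind it (bot.grip_point_offset is the distance from the TCP to the grasp point, in m); z points along the fingers, y is the line along which they close (so a half turn about z gives the same grasp; the last joint's range is limited). The gripper opens to 85 mm and grips with 20 to 120 N. Pads are 22 mm wide; open, the fingers measure 114 mm over their backs; the gripper's body (76 mm by 85 mm) begins 54 mm behind the grasp point. The pads swing forward as they close: fully open they stand 13 mm farther back than shut.
Start: joints at [1.236, 0.264, 1.604, -0, 1.274, -0.037], TCP at [0.198, 0.645, 0.231] pointing down, gripper open.
Joint ranges: [-2.63, 2.63], [-0.94, 2.18], [0.31, 2.57], [-1.31, 4.45], [0, 2.66], [-2.55, 2.55]. Speed limits (rad/s): [2.57, 2.57, 3.14, 3.14, 3.14, 3.14].

### API

Orientations are given as a rotation vector (axis times angle).
In Python, from workcell import bot, vision gives the robot as it stands.
- The arm moves only by the tool play_rows, never from a script. Its argument "rows" is a list of rows, each an object of numbers: "dx", "dy", "dz": the shift along the tool's x, y, z as a fraction of full scale; "roll": the turn about the tool's z as a fraction of full scale; "fingers": the closure, from 0 (fully open) to 1 (shut). In form: [{"dx": .., "dy": .., "dz": .., "roll": .., "fingers": ..}, ...]. A call has 1 to 20 rows; each row shifts and turns the commanded pose from where the row before left it, along the tool's axes as they then stand; what a row does not reach is not made up. Full scale, the value 1, is 0.04 m for a shift and 4 degrees for a turn. A row lasts 1/12 s, in which the tool goes at most 41.7 mm and 7.16 degrees, less where a joint would pass 70% of its speed; a pose out of reach is approached as far as the arm can. A call with a number of a shift or a turn outside -1 to 1 is refused whole. A call with a gripper value outside its range is refused whole. The fingers move at their own pace and stop on an object; "grip_force" is the grip in N (left out, the last holds). Time passes only in rows, so rows that do not move let the fingers close. It gives the time, the measured TCP pose, the force and the opening at its end, in the units of the state.
- bot.read_state(): the state, without advancing time (a new reading comes with each control period).
- vision.read_camera(name): name is "scene" or "top"; returns a dict with "pixels" (420x560x3 uint8, red, green, blue), "depth" (420x560 float32, m along the optical axis (not along the pixel's ray), 0 where there is no reading), "fx", "fy", "cx", "cy" (pixels), "R" (3x3) and "t" (3): a world point X has camera coordinates R X + t. Camera axes: x right, y down, z forward; pixel columns grow to the right and rows downward; lengths in m; the calibration is good to about 2 mm. A picture is of the moment at which its call begins.
- bot.finish_job(): hands the job in, once; it reports no verdict.
The state is a dict: "time": time; "q": joint angles; "joint_vel": joint speeds; "joint_torque": joint torques, N m; "tool_pos": TCP position; "tcp_rot": TCP orientation; "wrist_force": force on the tool from outside, world axes, zero at the start; "torque": the same for the moment, N m; "width": opening from 0.0 (shut) to 1.0 (fully open).
Only numpy, scipy, OpenCV 4.12 (cv2) and the standard library are available. Lean on these libraries where they do the work, as an engineer would, in place of code of your own. Each camera call takes 0.05 s, during which the arm holds its last target. There are 200 camera calls.

## Working session

There is one attempt and no reset: what is moved stays moved. The work goes in short steps, Python scripts to look and compute and a tool call to move; the robot and the scene stay as the last step left them, time stands still between calls to the robot, and variables do not carry over. Pictures are saved under pics/ and viewed, on a budget of 10 in all, crops included, one or two more only if the job needs it, and the job is handed in when it is done.

Besides the shell and the picture viewer there is one more tool, called after "Call:" in YAML: its name, and indented under it one key for each argument. play_rows: Moves the arm, as the interface text tells. Its arguments: {"type":"object","properties":{"rows":{"type":"array","items":{"type":"object","properties":{"dx":{"type":"number","minimum":-1,"maximum":1},"dy":{"type":"number","minimum":-1,"maximum":1},"dz":{"type":"number","minimum":-1,"maximum":1},"roll":{"type":"number","minimum":-1,"maximum":1},"fingers":{"type":"number"}}}},"grip_force":{"type":"number"}},"required":["rows"]}

```bash
mkdir -p pics; ls; cat > look.py <<'E'
import sys,cv2,numpy as np
from workcell import bot,vision
for n in ("top","scene"):
    c=vision.read_camera(n); np.savez(f"{n}.npz",**c)
    cv2.imwrite(f"pics/{sys.argv[1]}_{n}.png",cv2.cvtColor(c["pixels"],cv2.COLOR_RGB2BGR))
    print(n,c["fx"],c["cx"],c["cy"],(-c["R"].T@c["t"]).round(3),c["R"].round(2).tolist())
print(bot.read_state(),bot.grip_point_offset)
E
python3 look.py a
```

```text
pics
top 506.81595277902795 286.5131209065716 214.8551903196622 [ 0.223 -0.209  1.611] [[-0.02, -1.0, -0.01], [-0.98, 0.02, -0.19], [0.19, 0.01, -0.98]]
scene 381.32372500330956 281.9796634225943 210.55041997241264 [-0.175 -0.83   0.735] [[0.67, -0.74, 0.02], [-0.42, -0.4, -0.82], [0.61, 0.54, -0.58]]
{'time': 0.1, 'q': array([ 1.23611901e+00,  2.64695755e-01,  1.60525673e+00,  2.47776193e-05,
        1.27366431e+00, -3.69124473e-02]), 'joint_vel': array([ 0.00119843, -0.00155596, -0.0026613 , -0.000422  ,  0.00166546,
        0.00021176]), 'joint_torque': array([-1.50385804e-04, -5.16705859e+01, -3.68595314e+01, -4.91909191e-05,
        6.13586133e-03, -1.88143883e-05]), 'tool_pos': array([0.19782045, 0.64467529, 0.23006399]), 'tcp_rot': array([-0.4659541 , -3.10644266,  0.00311753]), 'wrist_force': array([-0.00699721, -0.09737083,  0.37487941]), 'torque': array([-0.02914829,  0.01800111, -0.0245702 ]), 'width': 1.0015524986670294} 0.0187
```

View pics/a_top.png

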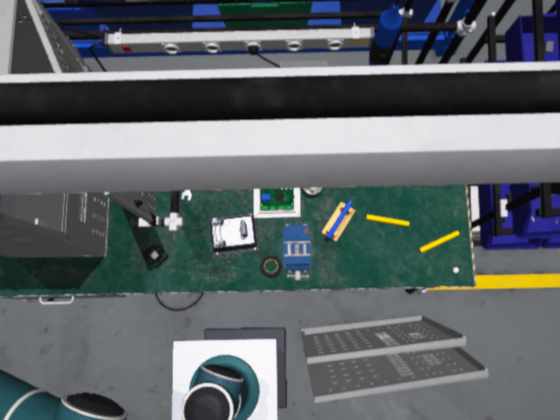

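View pics/a_scene.png

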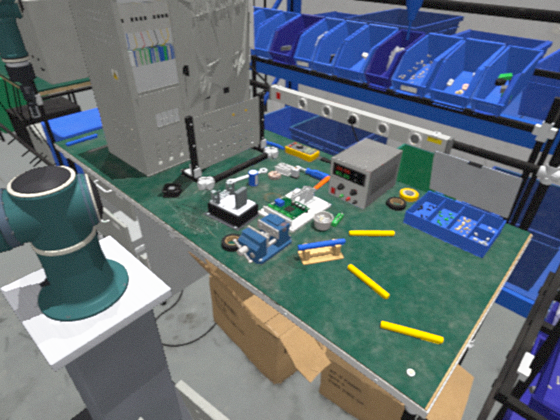

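The top view shows the blue marker in its rest at about (338,218) and the dock with its holder at about (234,232). In the scene view they are at (322,247) and (232,205). I'll zoom in next.

```bash
python3 - <<'E'
import cv2,numpy as np
a=cv2.imread("pics/a_top.png");b=cv2.imread("pics/a_scene.png")
A=cv2.resize(a[185:285,200:366],(800,482)[:2],interpolation=cv2.INTER_CUBIC)
cv2.imwrite("pics/b1.png",A)
B=cv2.resize(b[155:275,195:355],(800,600),interpolation=cv2.INTER_CUBIC)
cv2.imwrite("pics/b2.png",B)
E
```

```text
(no output)
```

View pics/b1.png

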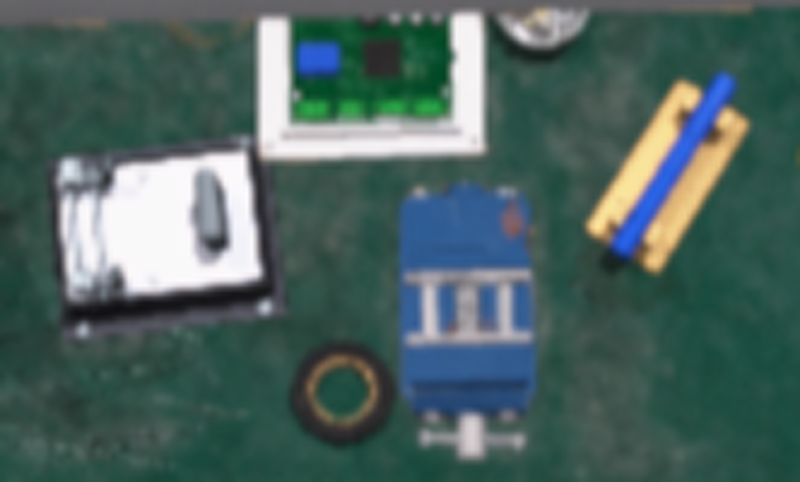

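View pics/b2.png

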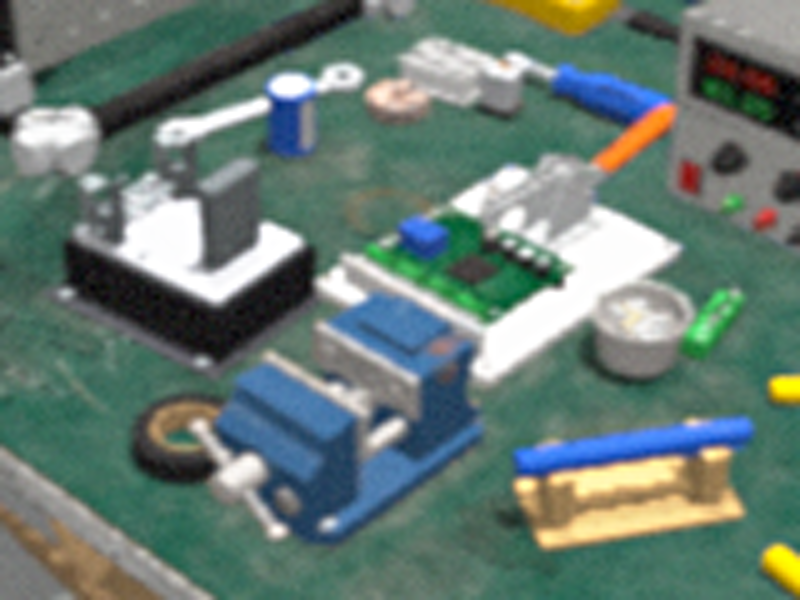

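The crops show the dock and plate with the clip on the left (+y, image left) and the handle blade at the right of the plate. The vise and tape lie between the dock and the rest, and the blue marker lies on the wooden rest. Next I'll measure.

```bash
cat > geo.py <<'E'
import cv2,numpy as np
from workcell import bot
def load(n): return dict(np.load(n+".npz"))
def cast(c,uv,z):
    uv=np.atleast_2d(uv).astype(float); d=np.c_[(uv[:,0]-c["cx"])/c["fx"],(uv[:,1]-c["cy"])/c["fy"],np.ones(len(uv))]@c["R"]
    o=-c["R"].T@c["t"]; return o+d*((z-o[2])/d[:,2])[:,None]
def cloud(c):
    v,u=np.mgrid[:420,:560]; D=c["depth"]; P=np.stack([(u-c["cx"])/c["fx"]*D,(v-c["cy"])/c["fy"]*D,D],-1); return (P-c["t"])@c["R"]
def proj(c,X):
    p=c["R"]@np.array(X)+c["t"]; return c["fx"]*p[0]/p[2]+c["cx"],c["fy"]*p[1]/p[2]+c["cy"]
def box(m,x0,y0,x1,y1):
    k=np.zeros(m.shape,bool);k[y0:y1,x0:x1]=1;return m&k
E
python3 - <<'E'
from geo import *
for n,bm,bp,zb in(("top",(322,195,356,245),(205,212,262,255),0),("scene",(296,235,348,256),(205,185,262,220),0)):
    c=load(n);hsv=cv2.cvtColor(c["pixels"],cv2.COLOR_RGB2HSV);H,S,V=[hsv[...,i].astype(int) for i in range(3)]
    P=cloud(c)
    m=box((abs(H-115)<14)&(S>140)&(V>80),*bm)
    pts=np.argwhere(m)[:,::-1]; cn,sz,ang=r=cv2.minAreaRect(pts.astype(np.float32))
    b=cv2.boxPoints(r); b=b[np.argsort(b[:,1])] if n=="top" else b[np.argsort(b[:,0])]
    e=np.array([b[:2].mean(0),b[2:].mean(0)]); W=cast(c,e,0.042)
    d=W[0]-W[1]; print(n,"marker n",m.sum(),"ends",W.round(4).tolist(),"mid",W.mean(0).round(4),"centroid",cast(c,pts.mean(0),0.042).round(4),"len",np.linalg.norm(d).round(4),"yaw",np.arctan2(d[1],d[0]).round(3), "depth med",np.median(P[m],0).round(4))
    m=box((S<40)&(V>190)&(abs(P[...,2]-.048)<.012),*bp)
    pts=np.argwhere(m)[:,::-1]; r=cv2.minAreaRect(pts.astype(np.float32)); W=cast(c,cv2.boxPoints(r),0.048)
    print("plate n",m.sum(),W.round(4).tolist(),"mid",W.mean(0).round(4),"edges",[ (np.linalg.norm(W[i]-W[i-1]).round(4),np.arctan2(*(W[i]-W[i-1])[1::-1]).round(3)) for i in range(4)])
    r=cv2.minAreaRect(P[m][:,:2].astype(np.float32)); print("depthcloud rect",r)
    m=box((P[...,2]>.095)&(P[...,2]<.118),*bp) if n=="top" else box((P[...,2]>.060)&(P[...,2]<.118),195,160,270,225)
    k,l=cv2.connectedComponents(m.astype(np.uint8))
    for i in range(1,k):
        q=P[l==i]
        if len(q)>4: print("tall",len(q),q.mean(0).round(4),q.min(0).round(3),q.max(0).round(3),cv2.minAreaRect(q[:,:2].astype(np.float32)))
E
```

```text
top marker n 181 ends [[0.576, -0.4062, 0.042], [0.4563, -0.3305, 0.042]] mid [ 0.5162 -0.3684  0.042 ] centroid [[ 0.5188 -0.3685  0.042 ]] len 0.1416 yaw -0.564 depth med [ 0.5184 -0.3686  0.0484]
plate n 756 [[0.5124, 0.0392, 0.048], [0.5443, -0.1204, 0.048], [0.4558, -0.1383, 0.048], [0.4245, 0.0196, 0.048]] mid [ 0.4842 -0.05    0.048 ] edges [(np.float64(0.09), np.float64(0.22)), (np.float64(0.1627), np.float64(-1.373)), (np.float64(0.0903), np.float64(-2.941)), (np.float64(0.161), np.float64(1.767))]
depthcloud rect ((0.4849073886871338, -0.05040690302848816), (0.09093860536813736, 0.16193784773349762), 12.438812255859375)
tall 7 [ 0.5138 -0.0035  0.0987] [ 0.509 -0.005  0.097] [ 0.519 -0.002  0.102] ((0.514006495475769, -0.0031989170238375664), (0.01013580709695816, 0.0036209048703312874), 3.5407862663269043)
tall 83 [ 0.4862 -0.0689  0.108 ] [ 0.464 -0.078  0.098] [ 0.51  -0.06   0.115] ((0.4868330955505371, -0.06829284876585007), (0.0459461584687233, 0.015972714871168137), 5.082746982574463)
scene marker n 240 ends [[0.4623, -0.3265, 0.042], [0.5749, -0.4086, 0.042]] mid [ 
[... 777 characters left out ...]
   0.06 ] [0.52 0.03 0.1 ] ((0.5121200084686279, 0.01026242133229971), (0.01590171828866005, 0.03956209868192673), 3.8987035751342773)
tall 203 [ 0.4803 -0.0742  0.0881] [ 0.461 -0.083  0.06 ] [ 0.509 -0.063  0.111] ((0.48518267273902893, -0.0726747065782547), (0.04849351942539215, 0.01865297555923462), 1.8369542360305786)
tall 76 [0.4422 0.001  0.0769] [ 0.436 -0.016  0.06 ] [0.47  0.022 0.099] ((0.44619229435920715, 0.007584795355796814), (0.04334782809019089, 0.028042353689670563), 54.43425750732422)
tall 106 [ 0.4517 -0.2061  0.078 ] [ 0.435 -0.229  0.065] [ 0.487 -0.19   0.084] ((0.45410647988319397, -0.19983048737049103), (0.057734664529561996, 0.03490978851914406), 43.741703033447266)
```

```bash
python3 - <<'E'
from geo import *
c=load("top");hsv=cv2.cvtColor(c["pixels"],cv2.COLOR_RGB2HSV);H,S,V=[hsv[...,i].astype(int) for i in range(3)];P=cloud(c)
m=box((S<50)&(V>150)&(abs(P[...,2]-.048)<.02),205,212,262,255)
k,l,st,_=cv2.connectedComponentsWithStats(m.astype(np.uint8));print(st[1:].tolist())
i=1+np.argmax(st[1:,4]);pts=np.argwhere(l==i)[:,::-1]
for cut in(262,255,253,251):
    q=pts[pts[:,0]<cut];W=cast(c,q,.048)[:,:2].astype(np.float32);print(cut,cv2.minAreaRect(W))
for v in range(210,258,3): print(''.join('#' if m[v,u] else ('o' if P[v,u,2]>.06 else ('d' if V[v,u]<60 else '.')) for u in range(205,268)))
for n,bm in(("top",(322,195,356,245)),("scene",(296,235,348,256))):
    c=load(n);hsv=cv2.cvtColor(c["pixels"],cv2.COLOR_RGB2HSV);H,S,V=[hsv[...,i].astype(int) for i in range(3)]
    m=box((abs(H-115)<14)&(S>140)&(V>60),*bm);W=cast(c,np.argwhere(m)[:,::-1],.042)[:,:2].astype(np.float32)
    f=cv2.fitLine(W,cv2.DIST_HUBER,0,.001,.001).ravel();t=(W-f[2:])@f[:2];print(n,"yaw",np.arctan(f[1]/f[0]),"len",np.ptp(t),"mid",f[2:]+f[:2]*(t.max()+t.min())/2)
E
```

```text
[[258, 212, 4, 1, 4], [213, 216, 41, 30, 842], [217, 221, 1, 1, 1], [212, 222, 1, 2, 2], [214, 222, 1, 1, 1], [214, 243, 2, 4, 5]]
262 ((0.4821362793445587, -0.03095681220293045), (0.08588195592164993, 0.12566152215003967), 5.949215412139893)
255 ((0.4821362793445587, -0.03095681220293045), (0.08588195592164993, 0.12566152215003967), 5.949215412139893)
253 ((0.4821362793445587, -0.03095681220293045), (0.08588195592164993, 0.12566152215003967), 5.949215412139893)
251 ((0.4819777011871338, -0.029435113072395325), (0.08588195592164993, 0.12260161340236664), 5.949215412139893)
...............................................................
...............................................................
........................o..................###.................
.......ooooo...ooo.##################oo########.d..............
.......#o#ooooooooo################oooooo######.dd.............
.....d..##.####.###################oooooo#######.d.............
........###########################.oooooo######.d.............
........############################oooooo######.dd............
........############################.ooooo#######.d............
........##############################...########od............
......dd.###oo####oo#############################.dd...........
.........#ooooooooooo#########################....dd...........
......o...#.....o..............ddddddddddddddddddd.............
........dddddddddddddddddddddddddd.............................
...............................................................
...............................................................
top yaw -0.5817701 len 0.14274818 mid [ 0.5164159  -0.36697194]
scene yaw -0.6017907 len 0.14325576 mid [ 0.5184288  -0.36794996]
```

```bash
cat > st.py <<'E'
from geo import *
from scipy.spatial.transform import Rotation as Ro
def tool():
    s=bot.read_state();R=Ro.from_rotvec(s["tcp_rot"]).as_matrix();return s,np.array(s["tool_pos"]),R
def to(target,yaw=None):
    s,p,R=tool();d=R.T@(np.array(target)-p)
    yy=np.arctan2(R[1,1],R[0,1]);print("t",round(s["time"],2),"pos",p.round(4),"yaw_y",yy.round(4),"zaxis",R[:,2].round(3),"F",s["wrist_force"].round(2),"w",round(s["width"],3),"q",s["q"].round(2))
    print("total units dx,dy,dz",(d/.04).round(2),"roll units",None if yaw is None else round(-np.degrees((yaw-yy+np.pi)%(2*np.pi)-np.pi)/4,2))
E
python3 - <<'E'
from st import *
to((.48,.30,.23),.98)
A=np.concatenate([cloud(load(n)).reshape(-1,3)[load(n)["depth"].ravel()>0] for n in("top","scene")])
for x in np.arange(.75,.1,-.08):
    print(round(x,2),[ (round(float(np.max(q)),2) if len(q:=A[(abs(A[:,0]-x)<.04)&(abs(A[:,1]-y)<.05)&(A[:,2]<1.0)][:,2]) else None) for y in np.arange(.7,-.5,-.1)])
E
```

```text
t 0.1 pos [0.1978 0.6447 0.2301] yaw_y 1.273 zaxis [-0.001 -0.002 -1.   ] F [-0.01 -0.1   0.37] w 1.002 q [ 1.24  0.26  1.61  0.    1.27 -0.04]
total units dx,dy,dz [-9.27 -6.17  0.01] roll units 4.2
0.75 [0.55, 0.55, None, 0.63, 0.63, 0.57, 0.03, 0.03, 0.02, 0.15, 0.15, 0.84]
0.67 [0.55, 0.55, 0.01, 0.23, 0.58, 0.59, 0.06, 0.05, 0.04, 0.07, 0.04, 0.02]
0.59 [0.56, 0.56, 0.02, 0.31, 0.01, 0.6, 0.04, 0.01, 0.06, 0.08, 0.04, 0.06]
0.51 [0.53, 0.55, 0.02, 0.61, 0.04, 0.62, 0.47, 0.1, 0.12, 0.09, 0.09, 0.06]
0.43 [0.57, 0.58, 0.58, 0.61, 0.03, 0.62, 0.54, 0.1, 0.12, 0.09, 0.09, 0.05]
0.35 [0.01, 0.01, 0.01, 0.01, 0.01, 0.03, 0.01, 0.01, 0.02, 0.09, 0.09, 0.01]
0.27 [0.01, 0.59, 0.01, 0.01, 0.01, 0.01, 0.01, 0.01, 0.01, 0.01, 0.01, 0.01]
0.19 [0.43, 0.58, 0.6, 0.6, -0.75, 0.0, 0.01, 0.0, 0.01, 0.01, -0.74, -0.73]
0.11 [-0.75, -0.74, -0.74, -0.75, 0.76, 0.79, 0.8, 0.32, 0.3, 0.01, -0.21, -0.21]
```

```bash
python3 - <<'E'
from st import *
A=np.concatenate([cloud(load(n)).reshape(-1,3)[load(n)["depth"].ravel()>0] for n in("scene","top")])
A=A[(A[:,2]>.08)&(A[:,2]<1.0)&(A[:,0]>.1)&(A[:,0]<.9)]
for y in np.arange(.75,-.05,-.05):
    q=A[abs(A[:,1]-y)<.025]
    print(round(y,2),len(q),"z by x:",{round(x,2):(round(float(k[:,2].min()),2),round(float(k[:,2].max()),2)) for x in np.arange(.15,.9,.06) if len(k:=q[abs(q[:,0]-x)<.03])>2})
import cv2
b=cv2.imread("pics/a_scene.png");cv2.imwrite("pics/c.png",cv2.resize(b[40:260,20:320],(800,587),interpolation=cv2.INTER_CUBIC))
E
```

```text
0.75 0 z by x: {}
0.7 114 z by x: {np.float64(0.21): (0.25, 0.33), np.float64(0.39): (0.27, 0.35), np.float64(0.45): (0.08, 0.56)}
0.65 3379 z by x: {np.float64(0.15): (0.32, 0.47), np.float64(0.21): (0.3, 0.55), np.float64(0.39): (0.08, 0.56), np.float64(0.45): (0.08, 0.57), np.float64(0.51): (0.09, 0.53), np.float64(0.57): (0.08, 0.56), np.float64(0.63): (0.08, 0.55), np.float64(0.69): (0.08, 0.55), np.float64(0.75): (0.08, 0.55), np.float64(0.81): (0.22, 0.44)}
0.6 4597 z by x: {np.float64(0.15): (0.24, 0.5), np.float64(0.21): (0.24, 0.59), np.float64(0.27): (0.53, 0.58), np.float64(0.39): (0.08, 0.55), np.float64(0.45): (0.08, 0.57), np.float64(0.51): (0.5, 0.55), np.float64(0.57): (0.34, 0.55), np.float64(0.63): (0.33, 0.55), np.float64(0.69): (0.34, 0.55), np.float64(0.75): (0.33, 0.55)}
0.55 1533 z by x: {np.float64(0.15): (0.29, 0.33), np.float64(0.21): (0.29, 0.59), np.float64(0.39): (0.08, 0.57), np.float64(0.45): (0.08, 0.58), np.float64(0.51): (0.49, 0.52), np.float64(0.57): (0.47, 0.53), np.float64(0.63): (0.47, 0.54), np.float64(0.69): (0.42, 0.54), np.float64(0.75): (0
[... 935 characters left out ...]
at64(0.87): (0.31, 0.63)}
0.25 2044 z by x: {np.float64(0.15): (0.68, 0.72), np.float64(0.51): (0.1, 0.26), np.float64(0.63): (0.3, 0.58), np.float64(0.69): (0.3, 0.59), np.float64(0.75): (0.31, 0.63)}
0.2 5499 z by x: {np.float64(0.51): (0.08, 0.6), np.float64(0.57): (0.08, 0.6), np.float64(0.63): (0.08, 0.59), np.float64(0.69): (0.08, 0.25), np.float64(0.75): (0.08, 0.25), np.float64(0.81): (0.08, 0.25), np.float64(0.87): (0.08, 0.26)}
0.15 2636 z by x: {np.float64(0.45): (0.31, 0.62), np.float64(0.51): (0.3, 0.6), np.float64(0.57): (0.34, 0.54)}
0.1 34 z by x: {}
0.05 7 z by x: {np.float64(0.51): (0.08, 0.09)}
-0.0 132 z by x: {np.float64(0.45): (0.08, 0.1), np.float64(0.51): (0.08, 0.1)}
```

View pics/c.png

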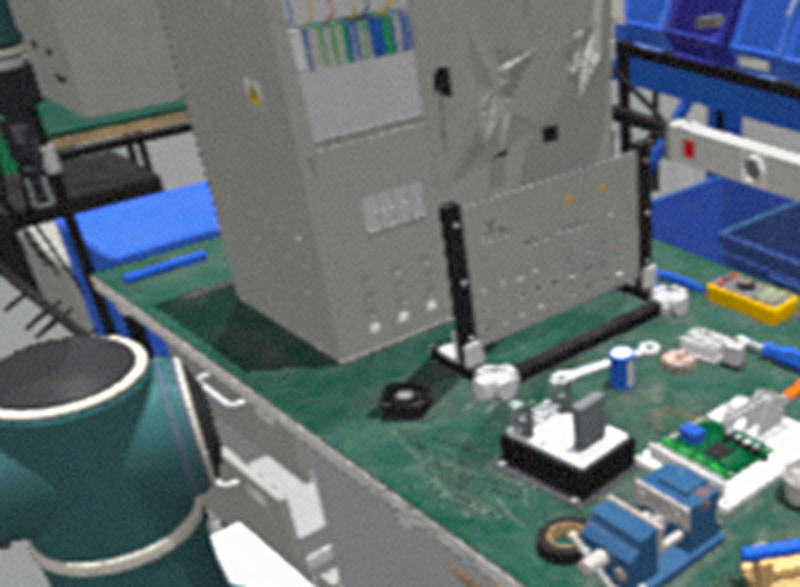

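The crop shows the tall cabinet from about (330,360) and the perforated panel with its near post at (455,280). I'll go around them close to the robot. The capacitor by the post and the black fan at (405,400) stay clear of this path.

Call:
play_rows:
  rows:
    - {"roll": 0.84,"fingers": 0}
    - {"roll": 0.84}
    - {"roll": 0.84}
    - {"roll": 0.84}
    - {"roll": 0.84}
    - {"dx": -0.61,"dy": -0.82}
    - {"dx": -0.61,"dy": -0.82}
    - {"dx": -0.61,"dy": -0.82}
    - {"dx": -0.61,"dy": -0.82}
    - {"dx": -0.61,"dy": -0.82}
    - {"dx": -0.61,"dy": -0.82}
    - {"dx": -0.83,"dy": -0.345}
    - {"dx": -0.83,"dy": -0.345}
    - {"dx": -0.83,"dy": -0.345}
    - {"dx": -0.83,"dy": -0.345}
    - {"dx": -0.83,"dy": -0.345}
    - {"dx": -0.83,"dy": -0.345}
    - {}

```text
validation failed for argument at $.ro...
```

```bash
python3 -c "
from st import *
to((.5175,-.3675,.15),.98)"
```

```text
t 0.1 pos [0.1978 0.6447 0.2301] yaw_y 1.273 zaxis [-0.001 -0.002 -1.   ] F [-0.01 -0.1   0.37] w 1.002 q [ 1.24  0.26  1.61  0.    1.27 -0.04]
total units dx,dy,dz [-15.06 -21.84   2.04] roll units 4.2
```

Call:
play_rows:
  rows:
    - {"dx": 0,"dy": 0,"dz": 0,"roll": 0.84,"fingers": 0}
    - {"dx": 0,"dy": 0,"dz": 0,"roll": 0.84,"fingers": 0}
    - {"dx": 0,"dy": 0,"dz": 0,"roll": 0.84,"fingers": 0}
    - {"dx": 0,"dy": 0,"dz": 0,"roll": 0.84,"fingers": 0}
    - {"dx": 0,"dy": 0,"dz": 0,"roll": 0.84,"fingers": 0}
    - {"dx": -0.61,"dy": -0.82,"dz": 0,"roll": 0,"fingers": 0}
    - {"dx": -0.61,"dy": -0.82,"dz": 0,"roll": 0,"fingers": 0}
    - {"dx": -0.61,"dy": -0.82,"dz": 0,"roll": 0,"fingers": 0}
    - {"dx": -0.61,"dy": -0.82,"dz": 0,"roll": 0,"fingers": 0}
    - {"dx": -0.61,"dy": -0.82,"dz": 0,"roll": 0,"fingers": 0}
    - {"dx": -0.61,"dy": -0.82,"dz": 0,"roll": 0,"fingers": 0}
    - {"dx": -0.83,"dy": -0.35,"dz": 0,"roll": 0,"fingers": 0}
    - {"dx": -0.83,"dy": -0.35,"dz": 0,"roll": 0,"fingers": 0}
    - {"dx": -0.83,"dy": -0.35,"dz": 0,"roll": 0,"fingers": 0}
    - {"dx": -0.83,"dy": -0.35,"dz": 0,"roll": 0,"fingers": 0}
    - {"dx": -0.83,"dy": -0.35,"dz": 0,"roll": 0,"fingers": 0}
    - {"dx": -0.83,"dy": -0.35,"dz": 0,"roll": 0,"fingers": 0}
    - {"dx": 0,"dy": 0,"dz": 0,"roll": 0,"fingers": 0}

```text
time: 1.6
tool_pos: [0.3311, 0.2148, 0.2311]
tcp_rot: [0.924, 3.0, -0.003]
wrist_force: [-0.2, 0.2, 1.4]
width: 0.998
```

```bash
python3 -c "
from st import *
to((.5175,-.3675,.15),.98)"
```

```text
t 1.6 pos [0.3311 0.2148 0.2311] yaw_y 0.9734 zaxis [ 0.002 -0.003 -1.   ] F [-0.21  0.25  1.41] w 0.998 q [ 0.52 -0.29  2.15 -0.    1.28 -0.46]
total units dx,dy,dz [-12.04  -9.41   2.08] roll units -0.1
```

Call:
play_rows:
  rows:
    - {"dx": -0.75,"dy": -0.59,"dz": 0,"roll": -0.1,"fingers": 0}
    - {"dx": -0.75,"dy": -0.59,"dz": 0,"roll": 0,"fingers": 0}
    - {"dx": -0.75,"dy": -0.59,"dz": 0,"roll": 0,"fingers": 0}
    - {"dx": -0.75,"dy": -0.59,"dz": 0,"roll": 0,"fingers": 0}
    - {"dx": -0.75,"dy": -0.59,"dz": 0,"roll": 0,"fingers": 0}
    - {"dx": -0.75,"dy": -0.59,"dz": 0,"roll": 0,"fingers": 0}
    - {"dx": -0.75,"dy": -0.59,"dz": 0,"roll": 0,"fingers": 0}
    - {"dx": -0.75,"dy": -0.59,"dz": 0,"roll": 0,"fingers": 0}
    - {"dx": -0.75,"dy": -0.59,"dz": 0,"roll": 0,"fingers": 0}
    - {"dx": -0.75,"dy": -0.59,"dz": 0,"roll": 0,"fingers": 0}
    - {"dx": -0.75,"dy": -0.59,"dz": 0,"roll": 0,"fingers": 0}
    - {"dx": -0.75,"dy": -0.59,"dz": 0,"roll": 0,"fingers": 0}
    - {"dx": -0.75,"dy": -0.59,"dz": 0,"roll": 0,"fingers": 0}
    - {"dx": -0.75,"dy": -0.59,"dz": 0.5,"roll": 0,"fingers": 0}
    - {"dx": -0.75,"dy": -0.59,"dz": 0.5,"roll": 0,"fingers": 0}
    - {"dx": -0.75,"dy": -0.59,"dz": 0.5,"roll": 0,"fingers": 0}
    - {"dx": 0,"dy": 0,"dz": 0.5,"roll": 0,"fingers": 0}
    - {"dx": 0,"dy": 0,"dz": 0,"roll": 0,"fingers": 0}

```text
time: 3.1
tool_pos: [0.517, -0.3557, 0.1471]
tcp_rot: [-0.905, -2.999, -0.006]
wrist_force: [-1.6, 1.5, -0.8]
width: 1.0
```

```bash
python3 -c "
from st import *
to((.5175,-.3675,.024),.98)"
```

```text
t 3.1 pos [ 0.517  -0.3557  0.1471] yaw_y 0.9847 zaxis [-0.008  0.006 -1.   ] F [-1.57  1.51 -0.85] w 1.0 q [-0.64  0.25  1.79  0.    1.12 -1.63]
total units dx,dy,dz [-0.2  -0.24  3.07] roll units 0.07
```

Call:
play_rows:
  rows:
    - {"dx": 0,"dy": 0,"dz": 0,"roll": 0,"fingers": 0}
    - {"dx": 0,"dy": 0,"dz": 0,"roll": 0,"fingers": 0}

```text
time: 3.27
tool_pos: [0.5196, -0.3556, 0.1537]
tcp_rot: [-0.903, -3.009, -0.001]
wrist_force: [0.2, -0.5, 0.4]
width: 0.999
```

```bash
python3 -c "
from st import *
to((.5175,-.3675,.024),.98)"
```

```text
t 3.27 pos [ 0.5196 -0.3556  0.1537] yaw_y 0.9876 zaxis [-0.  0. -1.] F [ 0.2  -0.51  0.39] w 0.999 q [-0.64  0.24  1.78  0.    1.12 -1.63]
total units dx,dy,dz [-0.12 -0.28  3.24] roll units 0.11
```

Call:
play_rows:
  rows:
    - {"dx": -0.12,"dy": -0.28,"dz": 0.4,"roll": 0.11,"fingers": 0}
    - {"dx": 0,"dy": 0,"dz": 0.8,"roll": 0,"fingers": 0}
    - {"dx": 0,"dy": 0,"dz": 0.8,"roll": 0,"fingers": 0}
    - {"dx": 0,"dy": 0,"dz": 0.7,"roll": 0,"fingers": 0}
    - {"dx": 0,"dy": 0,"dz": 0.5,"roll": 0,"fingers": 0}
    - {"dx": 0,"dy": 0,"dz": 0,"roll": 0,"fingers": 0.3}
    - {"dx": 0,"dy": 0,"dz": 0,"roll": 0,"fingers": 0.5}
    - {"dx": 0,"dy": 0,"dz": 0,"roll": 0,"fingers": 0.5}

```text
time: 3.93
tool_pos: [0.5191, -0.3691, 0.0282]
tcp_rot: [0.913, 3.002, -0.002]
wrist_force: [1.0, 0.1, -0.4]
width: 0.603
```

```bash
python3 look.py d >/dev/null; python3 - <<'E'
from st import *
to((.5175,-.3675,.0235),.98)
c=load("scene");b=cv2.cvtColor(c["pixels"],cv2.COLOR_RGB2BGR);t=load("top");a=cv2.cvtColor(t["pixels"],cv2.COLOR_RGB2BGR)
cv2.imwrite("pics/d.png",np.hstack([cv2.resize(b[200:290,270:370],(400,360),interpolation=2),cv2.resize(a[180:270,290:390],(400,360),interpolation=2)]))
E
```

```text
t 4.03 pos [ 0.5193 -0.3697  0.0286] yaw_y 0.9796 zaxis [ 0.004 -0.003 -1.   ] F [ 0.79 -0.02 -0.25] w 0.501 q [-0.66  0.38  1.85  0.    0.9  -1.64]
total units dx,dy,dz [0.07 0.02 0.13] roll units -0.01
```

View pics/d.png

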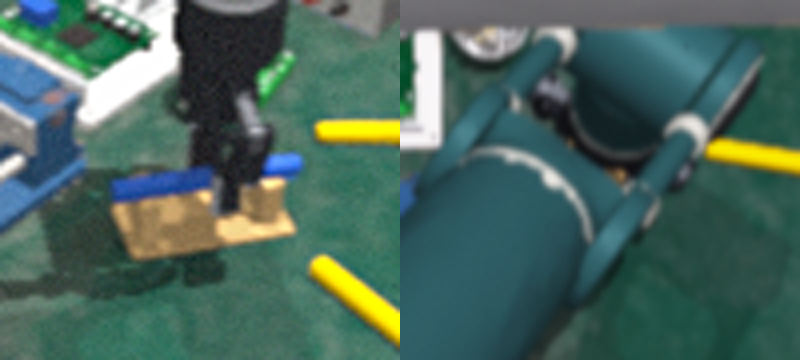

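The fingers straddle the marker between the cradles, roughly at mid-length. Lowering slightly and closing.

Call:
play_rows:
  rows:
    - {"dx": 0.05,"dy": 0,"dz": 0.12,"roll": 0,"fingers": 0.6}
    - {"dx": 0,"dy": 0,"dz": 0,"roll": 0,"fingers": 1}
    - {"dx": 0,"dy": 0,"dz": 0,"roll": 0,"fingers": 1}
    - {"dx": 0,"dy": 0,"dz": 0,"roll": 0,"fingers": 1}
    - {"dx": 0,"dy": 0,"dz": 0,"roll": 0,"fingers": 1}
    - {"dx": 0,"dy": 0,"dz": 0,"roll": 0,"fingers": 1}
  grip_force: 40

```text
time: 4.53
tool_pos: [0.5155, -0.3675, 0.0211]
tcp_rot: [-0.916, -3.005, -0.0]
wrist_force: [-2.7, 2.4, 5.2]
width: 0.183
```

```bash
python3 -c "
from st import *
to((.5175,-.3675,.0235),.98)"
```

```text
t 4.53 pos [ 0.5155 -0.3675  0.0211] yaw_y 0.9789 zaxis [-0.  0. -1.] F [-2.66  2.36  5.18] w 0.183 q [-0.66  0.39  1.86  0.    0.89 -1.64]
total units dx,dy,dz [-0.04  0.03 -0.06] roll units -0.02
```

Call:
play_rows:
  rows:
    - {"dx": 0,"dy": 0,"dz": -0.3,"roll": 0,"fingers": 1}
    - {"dx": 0,"dy": 0,"dz": -0.6,"roll": 0,"fingers": 1}
    - {"dx": 0,"dy": 0,"dz": -0.8,"roll": -1,"fingers": 1}
    - {"dx": 0,"dy": 0,"dz": -0.8,"roll": -1,"fingers": 1}
    - {"dx": 0,"dy": 0,"dz": -0.8,"roll": -1,"fingers": 1}
    - {"dx": 0,"dy": 0,"dz": -0.8,"roll": -1,"fingers": 1}
    - {"dx": 0,"dy": 0,"dz": -0.4,"roll": -1,"fingers": 1}
    - {"dx": 0,"dy": 0,"dz": 0,"roll": -1,"fingers": 1}
    - {"dx": 0,"dy": 0,"dz": 0,"roll": -1,"fingers": 1}
    - {"dx": 0,"dy": 0,"dz": 0,"roll": -1,"fingers": 1}
    - {"dx": 0,"dy": 0,"dz": 0,"roll": -1,"fingers": 1}
    - {"dx": 0,"dy": 0,"dz": 0,"roll": -0.95,"fingers": 1}
    - {"dx": 0,"dy": 0,"dz": 0,"roll": 0,"fingers": 1}
    - {"dx": 0,"dy": 0,"dz": 0,"roll": 0,"fingers": 1}

```text
time: 5.7
tool_pos: [0.5155, -0.3676, 0.2008]
tcp_rot: [-0.159, 3.137, -0.0]
wrist_force: [-0.1, -0.1, 0.2]
width: 0.179
```

```bash
python3 -c "
from st import *
to((.478,.0068,.20),1.674)"
```

```text
t 5.7 pos [ 0.5155 -0.3676  0.2008] yaw_y 1.6718 zaxis [ 0. -0. -1.] F [-0.11 -0.07  0.17] w 0.179 q [-0.66  0.21  1.73 -0.    1.2  -2.33]
total units dx,dy,dz [-0.01  9.41  0.02] roll units -0.03
```

Call:
play_rows:
  rows:
    - {"dx": 0,"dy": 0.4,"dz": 0,"roll": -0.03,"fingers": 1}
    - {"dx": 0,"dy": 0.9,"dz": 0,"roll": 0,"fingers": 1}
    - {"dx": 0,"dy": 0.9,"dz": 0,"roll": 0,"fingers": 1}
    - {"dx": 0,"dy": 0.9,"dz": 0,"roll": 0,"fingers": 1}
    - {"dx": 0,"dy": 0.9,"dz": 0,"roll": 0,"fingers": 1}
    - {"dx": 0,"dy": 0.9,"dz": 0,"roll": 0,"fingers": 1}
    - {"dx": 0,"dy": 0.9,"dz": 0,"roll": 0,"fingers": 1}
    - {"dx": 0,"dy": 0.9,"dz": 0,"roll": 0,"fingers": 1}
    - {"dx": 0,"dy": 0.9,"dz": 0,"roll": 0,"fingers": 1}
    - {"dx": 0,"dy": 0.9,"dz": 0,"roll": 0,"fingers": 1}
    - {"dx": 0,"dy": 0.6,"dz": 0,"roll": 0,"fingers": 1}
    - {"dx": 0,"dy": 0.3,"dz": 0,"roll": 0,"fingers": 1}
    - {"dx": 0,"dy": 0,"dz": 0,"roll": 0,"fingers": 1}
    - {"dx": 0,"dy": 0,"dz": 0,"roll": 0,"fingers": 1}
    - {"dx": 0,"dy": 0,"dz": 0,"roll": 0,"fingers": 1}

```text
time: 6.95
tool_pos: [0.4763, 0.0057, 0.2006]
tcp_rot: [-0.164, 3.137, -0.001]
wrist_force: [0.2, -0.4, 0.3]
width: 0.184
```

```bash
python3 look.py e >/dev/null; python3 - <<'E'
from st import *
to((.478,.0068,.13),1.674)
for n,bm in(("top",(190,190,270,262)),("scene",(150,100,280,225))):
    c=load(n);hsv=cv2.cvtColor(c["pixels"],cv2.COLOR_RGB2HSV);H,S,V=[hsv[...,i].astype(int) for i in range(3)]
    m=box((abs(H-115)<14)&(S>140)&(V>60),*bm);k,l,stt,ce=cv2.connectedComponentsWithStats(m.astype(np.uint8))
    for i in range(1,k):
        if stt[i,4]>15:
            q=np.argwhere(l==i)[:,::-1];print(n,stt[i],ce[i].round(1),cast(c,[q[q[:,0].argmin()],q[q[:,0].argmax()],q[q[:,1].argmin()],q[q[:,1].argmax()]],.2215).round(3).tolist())
c=load("scene");b=cv2.cvtColor(c["pixels"],cv2.COLOR_RGB2BGR);t=load("top");a=cv2.cvtColor(t["pixels"],cv2.COLOR_RGB2BGR)
cv2.imwrite("pics/e.png",np.hstack([cv2.resize(b[120:230,170:280],(400,400),interpolation=2),cv2.resize(a[185:285,190:290],(400,400),interpolation=2)]))
E
```

```text
t 7.05 pos [0.4764 0.0053 0.2005] yaw_y 1.6741 zaxis [ 0. -0. -1.] F [-0.86  0.52 -0.94] w 0.18 q [-0.04 -0.1   2.05 -0.    1.19 -1.71]
total units dx,dy,dz [-0.04  0.03  1.76] roll units 0.0
top [261 194   9   7  60] [265.2 197. ] [[0.556, -0.131, 0.222], [0.558, -0.154, 0.222], [0.559, -0.134, 0.222], [0.541, -0.134, 0.222]]
top [211 227   7  22  99] [213.5 238.8] [[0.445, 0.009, 0.222], [0.416, -0.008, 0.222], [0.467, 0.004, 0.222], [0.408, 0.003, 0.222]]
scene [264 110  16  25 302] [272.4 122. ] [[0.771, 0.104, 0.222], [0.846, 0.099, 0.222], [0.846, 0.099, 0.222], [0.684, -0.046, 0.222]]
scene [226 141  10   8  42] [230.6 144.5] [[0.507, 0.008, 0.222], [0.55, 0.015, 0.222], [0.544, 0.022, 0.222], [0.498, -0.002, 0.222]]
scene [267 141  13   8  46] [273. 144.] [[0.62, -0.057, 0.222], [0.625, -0.104, 0.222], [0.62, -0.057, 0.222], [0.61, -0.118, 0.222]]
scene [202 148  17  12  83] [210.7 154. ] [[0.411, 0.003, 0.222], [0.477, 0.01, 0.222], [0.477, 0.019, 0.222], [0.405, -0.009, 0.222]]
scene [249 175   6  11  63] [251.6 180.1] [[0.425, -0.179, 0.222], [0.442, -0.181, 0.222], [0.435, -0.173, 0.222], [0.399, -0.21, 0.222]]
scene [275 199   5   8  30] [277.4 201.9] [[0.392, -0.304, 0.222], [0.402, -0.309, 0.222], [0.397, -0.303, 0.222], [0.38, -0.329, 0.222]]
scene [262 214  18  11 113] [271.2 219.5] [[0.315, -0.336, 0.222], [0.344, -0.362, 0.222], [0.341, -0.336, 0.222], [0.314, -0.362, 0.222]]
```

View pics/e.png

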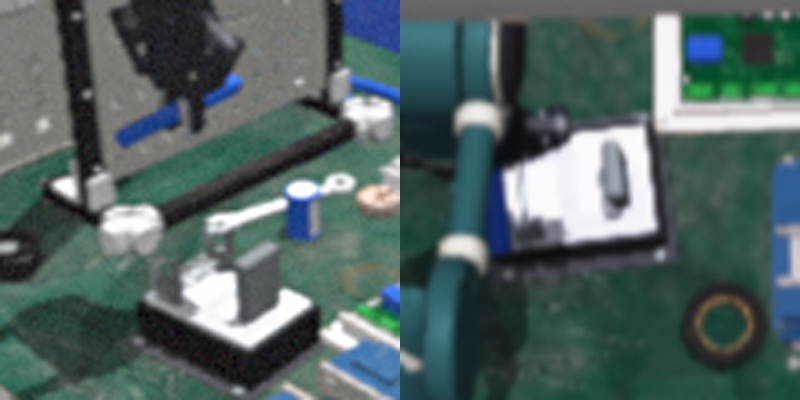

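Marker ends read about (0.408, 0.00) and (0.547, 0.015), so it is centred over the clip. Next: down to just above the clip, then press in small steps.

Call:
play_rows:
  rows:
    - {"dx": -0.03,"dy": 0.03,"dz": 0.4,"roll": 0,"fingers": 1}
    - {"dx": 0,"dy": 0,"dz": 0.7,"roll": 0,"fingers": 1}
    - {"dx": 0,"dy": 0,"dz": 0.7,"roll": 0,"fingers": 1}
    - {"dx": 0,"dy": 0,"dz": 0.6,"roll": 0,"fingers": 1}
    - {"dx": 0,"dy": 0,"dz": 0.4,"roll": 0,"fingers": 1}
    - {"dx": 0,"dy": 0,"dz": 0.1,"roll": 0,"fingers": 1}
    - {"dx": 0,"dy": 0,"dz": 0,"roll": 0,"fingers": 1}
    - {"dx": 0,"dy": 0,"dz": 0,"roll": 0,"fingers": 1}
    - {"dx": 0,"dy": 0,"dz": 0,"roll": 0,"fingers": 1}

```text
time: 7.8
tool_pos: [0.4787, 0.0073, 0.086]
tcp_rot: [-0.164, 3.135, -0.0]
wrist_force: [0.6, -0.3, -1.3]
width: 0.18
```

```bash
python3 -c "
from st import *
to((.478,.0068,.0571),1.674)"
```

```text
t 7.8 pos [0.4787 0.0073 0.086 ] yaw_y 1.6751 zaxis [ 0.003 -0.    -1.   ] F [ 0.61 -0.26 -1.26] w 0.18 q [-0.04  0.03  2.16 -0.    0.95 -1.71]
total units dx,dy,dz [ 0.02 -0.01  0.72] roll units 0.02
```

Call:
play_rows:
  rows:
    - {"dx": 0,"dy": 0,"dz": 0.1,"roll": 0,"fingers": 1}
    - {"dx": 0,"dy": 0,"dz": 0.1,"roll": 0,"fingers": 1}
    - {"dx": 0,"dy": 0,"dz": 0.1,"roll": 0,"fingers": 1}
    - {"dx": 0,"dy": 0,"dz": 0,"roll": 0,"fingers": 1}

```text
time: 8.13
tool_pos: [0.4786, 0.0077, 0.0733]
tcp_rot: [-0.165, 3.134, -0.001]
wrist_force: [1.7, -1.2, 2.3]
width: 0.176
```

```bash
python3 -c "
from st import *
to((.478,.0068,.0571),1.674)"
```

```text
t 8.13 pos [0.4786 0.0077 0.0733] yaw_y 1.6762 zaxis [ 0.003 -0.    -1.   ] F [ 1.69 -1.16  2.33] w 0.176 q [-0.04  0.05  2.17 -0.    0.92 -1.71]
total units dx,dy,dz [ 0.02 -0.02  0.4 ] roll units 0.03
```

Call:
play_rows:
  rows:
    - {"dx": 0,"dy": 0,"dz": 0.08,"roll": 0,"fingers": 1}
    - {"dx": 0,"dy": 0,"dz": 0.08,"roll": 0,"fingers": 1}
    - {"dx": 0,"dy": 0,"dz": 0.08,"roll": 0,"fingers": 1}
    - {"dx": 0,"dy": 0,"dz": 0,"roll": 0,"fingers": 1}

```text
time: 8.47
tool_pos: [0.4791, 0.008, 0.0639]
tcp_rot: [-0.165, 3.133, -0.0]
wrist_force: [2.5, 1.3, 2.4]
width: 0.178
```

```bash
python3 -c "
from st import *
to((.478,.0068,.0571),1.674)"
```

```text
t 8.47 pos [0.4791 0.008  0.0639] yaw_y 1.6763 zaxis [ 0.004  0.    -1.   ] F [2.46 1.29 2.38] w 0.178 q [-0.04  0.06  2.17  0.    0.9  -1.71]
total units dx,dy,dz [ 0.03 -0.03  0.17] roll units 0.03
```

Call:
play_rows:
  rows:
    - {"dx": 0,"dy": 0,"dz": 0.08,"roll": 0,"fingers": 1}
    - {"dx": 0,"dy": 0,"dz": 0.08,"roll": 0,"fingers": 1}
    - {"dx": 0,"dy": 0,"dz": 0,"roll": 0,"fingers": 1}
    - {"dx": 0,"dy": 0,"dz": 0,"roll": 0,"fingers": 1}

```text
time: 8.8
tool_pos: [0.479, 0.008, 0.0577]
tcp_rot: [-0.165, 3.134, 0.0]
wrist_force: [1.4, 2.2, 5.2]
width: 0.182
```

```bash
python3 -c "
from st import *
to((.478,.0068,.0571),1.674)"
```

```text
t 8.8 pos [0.479  0.008  0.0577] yaw_y 1.6761 zaxis [ 0.003  0.    -1.   ] F [1.35 2.24 5.22] w 0.182 q [-0.04  0.07  2.18  0.    0.89 -1.71]
total units dx,dy,dz [ 0.03 -0.03  0.01] roll units 0.03
```

Call:
play_rows:
  rows:
    - {"dx": 0,"dy": 0,"dz": 0.06,"roll": 0,"fingers": 1}
    - {"dx": 0,"dy": 0,"dz": 0.04,"roll": 0,"fingers": 1}
    - {"dx": 0,"dy": 0,"dz": 0,"roll": 0,"fingers": 1}

```text
time: 9.05
tool_pos: [0.4793, 0.008, 0.0565]
tcp_rot: [-0.165, 3.135, 0.0]
wrist_force: [-8.4, 1.9, 27.1]
width: 0.178
```

```bash
python3 -c "
from st import *
to((.478,.0068,.0571),1.674)"
```

```text
t 9.05 pos [0.4793 0.008  0.0565] yaw_y 1.6761 zaxis [ 0.003  0.    -1.   ] F [-8.36  1.89 27.14] w 0.178 q [-0.04  0.08  2.18  0.    0.89 -1.71]
total units dx,dy,dz [ 0.03 -0.03 -0.02] roll units 0.03
```

The floor is reached (27 N down at 57 mm). I'll release with a modest opening and rise.

Call:
play_rows:
  rows:
    - {"dx": 0,"dy": 0,"dz": -0.1,"roll": 0,"fingers": 1}
    - {"dx": 0,"dy": 0,"dz": 0,"roll": 0,"fingers": 0.62}
    - {"dx": 0,"dy": 0,"dz": 0,"roll": 0,"fingers": 0.62}
    - {"dx": 0,"dy": 0,"dz": 0,"roll": 0,"fingers": 0.62}
    - {"dx": 0,"dy": 0,"dz": 0,"roll": 0,"fingers": 0.62}
    - {"dx": 0,"dy": 0,"dz": -0.3,"roll": 0,"fingers": 0.62}
    - {"dx": 0,"dy": 0,"dz": -0.6,"roll": 0,"fingers": 0.62}
    - {"dx": 0,"dy": 0,"dz": -0.8,"roll": 0,"fingers": 0.62}
    - {"dx": 0,"dy": 0,"dz": -0.8,"roll": 0,"fingers": 0.62}
    - {"dx": 0,"dy": 0,"dz": -0.8,"roll": 0,"fingers": 0.5}
    - {"dx": 0,"dy": 0,"dz": -0.5,"roll": 0,"fingers": 0.3}
    - {"dx": 0,"dy": -0.8,"dz": 0,"roll": 0,"fingers": 0.3}
    - {"dx": 0,"dy": -0.8,"dz": 0,"roll": 0,"fingers": 0.3}
    - {"dx": 0,"dy": -0.3,"dz": 0,"roll": 0,"fingers": 0.3}
    - {"dx": 0,"dy": 0,"dz": 0,"roll": 0,"fingers": 0.3}
    - {"dx": 0,"dy": 0,"dz": 0,"roll": 0,"fingers": 0.3}

```text
time: 10.38
tool_pos: [0.4843, -0.0679, 0.2073]
tcp_rot: [0.161, -3.135, -0.002]
wrist_force: [-0.9, 0.6, 0.1]
width: 0.699
```

```bash
python3 look.py f >/dev/null; python3 - <<'E'
from st import *
to((.486,-.069,.072),1.674)
c=load("scene");b=cv2.cvtColor(c["pixels"],cv2.COLOR_RGB2BGR);t=load("top");a=cv2.cvtColor(t["pixels"],cv2.COLOR_RGB2BGR)
for n,bm in(("top",(200,205,235,262)),("scene",(195,165,240,205))):
    c=load(n);hsv=cv2.cvtColor(c["pixels"],cv2.COLOR_RGB2HSV);H,S,V=[hsv[...,i].astype(int) for i in range(3)]
    m=box((abs(H-115)<14)&(S>140)&(V>60),*bm);q=np.argwhere(m)[:,::-1];print(n,len(q))
    if len(q)>20:
        W=cast(c,q,.078)[:,:2].astype(np.float32);f=cv2.fitLine(W,cv2.DIST_HUBER,0,.001,.001).ravel();s=(W-f[2:])@f[:2];print(np.arctan(f[1]/f[0]),np.ptp(s),f[2:]+f[:2]*(s.max()+s.min())/2)
cv2.imwrite("pics/f.png",np.hstack([cv2.resize(b[140:230,180:270],(400,400),interpolation=2),cv2.resize(a[185:285,190:290],(400,400),interpolation=2)]))
E
```

```text
t 10.48 pos [ 0.4845 -0.067   0.2075] yaw_y 1.6756 zaxis [-0.002  0.001 -1.   ] F [-0.65  0.23  0.52] w 0.7 q [-0.19 -0.07  2.02  0.    1.2  -1.86]
total units dx,dy,dz [-0.04 -0.06  3.39] roll units 0.02
top 156
0.12499564 0.13987327 [0.4801299  0.00922719]
scene 132
0.08231537 0.14259233 [0.47793564 0.00738877]
```

View pics/f.png

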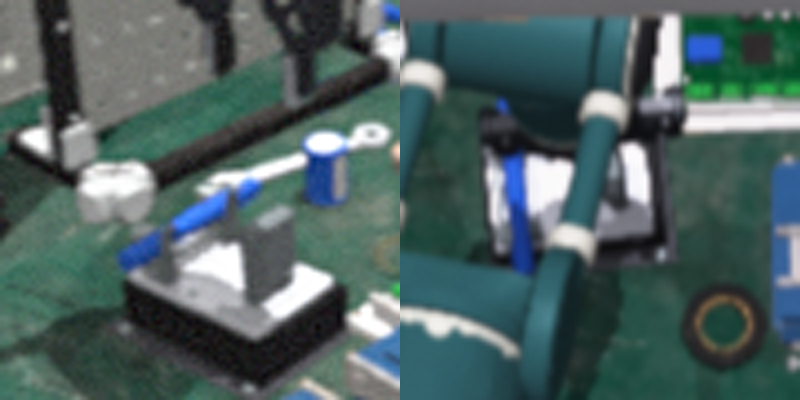

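The pen sits in the clip, centred within about 2 mm. Since the interface has no pitch command, I plan to tilt the holder by pivoting it in the grip against the fixed dock edge. First I'll check what lies beyond the dock.

```bash
cat > hm.py <<'E'
E
python3 - <<'E'
from geo import *
T=dict(np.load("top.npz"))
import glob
# height map from views f (scene) and f(top)
A=np.concatenate([cloud(load(n)).reshape(-1,3)[load(n)["depth"].ravel()>0] for n in("scene",)])
print("rows x, cols y .14..-.14; max z mm (scene view)")
for x in np.arange(.70,.40,-.02):
    print(round(x,2),' '.join('%4s'%(int(1000*q.max()) if len(q:=A[(abs(A[:,0]-x)<.01)&(abs(A[:,1]-y)<.01)&(A[:,2]<.19)][:,2]) else '.') for y in np.arange(.16,-.16,-.02)))
c=load("scene");hsv=cv2.cvtColor(c["pixels"],cv2.COLOR_RGB2HSV);H,S,V=[hsv[...,i].astype(int) for i in range(3)];P=cloud(c)
m=box((abs(H-110)<18)&(S>120)&(V>60),245,165,265,190);q=P[m];print("cap",len(q),np.median(q,0),q.min(0),q.max(0))
E
```

```text
rows x, cols y .14..-.14; max z mm (scene view)
0.7   33   28    3 -750    1    6    4    5    3    3    4    4    3   17    .    .
0.68   32   32    6    5 -747   50   52    3    5    3    6    4    3   17   19   18
0.66   32   29   10    9   50   53   53    4    3    3    5    3    4   17   17   19
0.64   32   29    8    7    4   55   52    4    4    4    5    4    3   16   34   35
0.62   32   28    7    4    2    3    4    3    3    5    6    6    4    .   35   36
0.6   33   31    1    0    3    3    2    4    5    3    4    3    4   17   49   50
0.58   33   28    1    .    2    .    .    1    2    3    3    4    5   16   49   49
0.56   34   33    5    .    .    .    .    .    .    .    .    2    3   16   45   46
0.54   40   36    4    .    .    .    .   86   81    .    .    .   39   40   39   39
0.52   45   35   29    .    .    .    .   88   96    .    .   50   49   42   16    .
0.5   38   36    3 -436 -442 -637   47   87   98   48    .  110  109   49    3    .
0.48    3    4    4    2 -432 -434   48   85   86   49   49  110  111   47    4    3
0.46    4    4    3    5    4    1 -353   82   87   49   50  110  109   48    3 -459
0.44    3    4    3    5    4    3   39   88   96   96   51   51   50   48    6 -759
0.42    3    4    4    3    4    3   27   40   87   32    5    6    7    4    5    2
cap 73 [0.6455096  0.04752806 0.02549627] [0.63935504 0.03659271 0.00193426] [0.66851342 0.06508206 0.04965764]
```

Call:
play_rows:
  rows:
    - {"dx": -0.19,"dy": -0.03,"dz": 0.3,"roll": 0,"fingers": 0.3}
    - {"dx": 0,"dy": 0,"dz": 0.7,"roll": 0,"fingers": 0.3}
    - {"dx": 0,"dy": 0,"dz": 0.8,"roll": 0,"fingers": 0.3}
    - {"dx": 0,"dy": 0,"dz": 0.7,"roll": 0,"fingers": 0.3}
    - {"dx": 0,"dy": 0,"dz": 0.5,"roll": 0,"fingers": 0.4}
    - {"dx": 0,"dy": 0,"dz": 0.3,"roll": 0,"fingers": 0.5}
    - {"dx": 0,"dy": 0,"dz": 0,"roll": 0,"fingers": 0.6}
    - {"dx": 0,"dy": 0,"dz": 0,"roll": 0,"fingers": 0.7}
    - {"dx": 0,"dy": 0,"dz": 0,"roll": 0,"fingers": 1}
    - {"dx": 0,"dy": 0,"dz": 0,"roll": 0,"fingers": 1}
    - {"dx": 0,"dy": 0,"dz": 0,"roll": 0,"fingers": 1}
    - {"dx": 0,"dy": 0,"dz": 0,"roll": 0,"fingers": 1}
  grip_force: 40

```text
time: 11.48
tool_pos: [0.4941, -0.0685, 0.0778]
tcp_rot: [-0.164, 3.134, -0.001]
wrist_force: [0.8, -0.2, 0.1]
width: 0.184
```

```bash
python3 -c "
from st import *
to((.492,-.0674,.075),1.674)"
```

```text
t 11.48 pos [ 0.4941 -0.0685  0.0778] yaw_y 1.6756 zaxis [ 0.003 -0.    -1.   ] F [ 0.79 -0.24  0.11] w 0.184 q [-0.19  0.08  2.12  0.    0.93 -1.86]
total units dx,dy,dz [0.05 0.03 0.07] roll units 0.02
```

Call:
play_rows:
  rows:
    - {"dx": 0,"dy": 0,"dz": -0.1,"roll": 0,"fingers": 1}
    - {"dx": 0,"dy": 0,"dz": -0.2,"roll": 0,"fingers": 1}
    - {"dx": 0,"dy": 0,"dz": -0.3,"roll": 0,"fingers": 1}
    - {"dx": 0,"dy": 0,"dz": -0.3,"roll": 0,"fingers": 1}
    - {"dx": 0,"dy": 0,"dz": -0.4,"roll": 0,"fingers": 1}
    - {"dx": 0,"dy": 0,"dz": -0.4,"roll": 0,"fingers": 1}
    - {"dx": 0,"dy": 0,"dz": -0.3,"roll": 0,"fingers": 1}
    - {"dx": 0,"dy": 0,"dz": 0,"roll": 0,"fingers": 1}
    - {"dx": 0,"dy": 0,"dz": 0,"roll": 0,"fingers": 1}

```text
time: 12.23
tool_pos: [0.4936, -0.0684, 0.1579]
tcp_rot: [-0.165, 3.135, -0.001]
wrist_force: [0.8, -0.3, -2.0]
width: 0.179
```

```bash
python3 look.py g >/dev/null; cat > tilt.py <<'E'
import sys
from st import *
to((.492,-.0674,.075),1.674)
c=load("scene");b=cv2.cvtColor(c["pixels"],cv2.COLOR_RGB2BGR)
cv2.imwrite("pics/%s.png"%sys.argv[1],cv2.resize(b[100:230,180:310],(600,600),interpolation=2))
E
python3 tilt.py g
```

```text
t 12.33 pos [ 0.4921 -0.0681  0.1559] yaw_y 1.6758 zaxis [-0.001  0.    -1.   ] F [-0.68 -0.07 -2.56] w 0.184 q [-0.19 -0.01  2.06 -0.    1.1  -1.86]
total units dx,dy,dz [-0.    0.02  2.02] roll units 0.03
```

View pics/g.png

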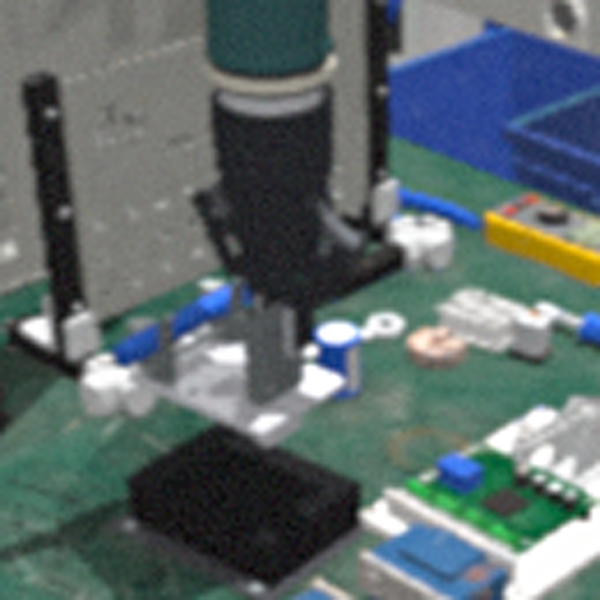

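Holder is lifted level and clear of the dock. Moving beyond the dock's far edge, 50 mm to the left, so the pen clears the dock.

Call:
play_rows:
  rows:
    - {"dx": -0.3,"dy": 0.2,"dz": 0,"roll": 0,"fingers": 1}
    - {"dx": -0.5,"dy": 0.3,"dz": 0,"roll": 0,"fingers": 1}
    - {"dx": -0.5,"dy": 0.3,"dz": 0,"roll": 0,"fingers": 1}
    - {"dx": -0.5,"dy": 0.3,"dz": 0,"roll": 0,"fingers": 1}
    - {"dx": -0.4,"dy": 0.15,"dz": 0,"roll": 0,"fingers": 1}
    - {"dx": -0.25,"dy": 0,"dz": 0.1,"roll": 0,"fingers": 1}
    - {"dx": 0,"dy": 0,"dz": 0.3,"roll": 0,"fingers": 1}
    - {"dx": 0,"dy": 0,"dz": 0.4,"roll": 0,"fingers": 1}
    - {"dx": 0,"dy": 0,"dz": 0.4,"roll": 0,"fingers": 1}
    - {"dx": 0,"dy": 0,"dz": 0.3,"roll": 0,"fingers": 1}
    - {"dx": 0,"dy": 0,"dz": 0,"roll": 0,"fingers": 1}
    - {"dx": 0,"dy": 0,"dz": 0,"roll": 0,"fingers": 1}

```text
time: 13.33
tool_pos: [0.5832, -0.0085, 0.0946]
tcp_rot: [0.164, -3.133, -0.001]
wrist_force: [-0.3, 0.2, -2.2]
width: 0.179
```

```bash
python3 -c "
from st import *
g=np.array([.4936,-.0684,.0778]);hx=np.array([.9946,.104,0]);hy=np.array([-.104,.9946,0])
to(g+hx*.097+hy*.050+[0,0,-.0055],1.674)"; python3 look.py h >/dev/null;python3 tilt.py h
```

```text
t 13.33 pos [ 0.5832 -0.0085  0.0946] yaw_y 1.6752 zaxis [-0.004  0.    -1.   ] F [-0.25  0.25 -2.23] w 0.179 q [-0.06  0.22  1.93 -0.    1.   -1.73]
total units dx,dy,dz [-0.04 -0.01  0.56] roll units 0.02
t 13.43 pos [ 0.5853 -0.0085  0.0969] yaw_y 1.6755 zaxis [ 0.001 -0.    -1.   ] F [ 0.14 -0.03 -0.96] w 0.18 q [-0.06  0.21  1.93 -0.    1.   -1.73]
total units dx,dy,dz [ 2.48 -1.22  0.55] roll units 0.02
```

View pics/h.png

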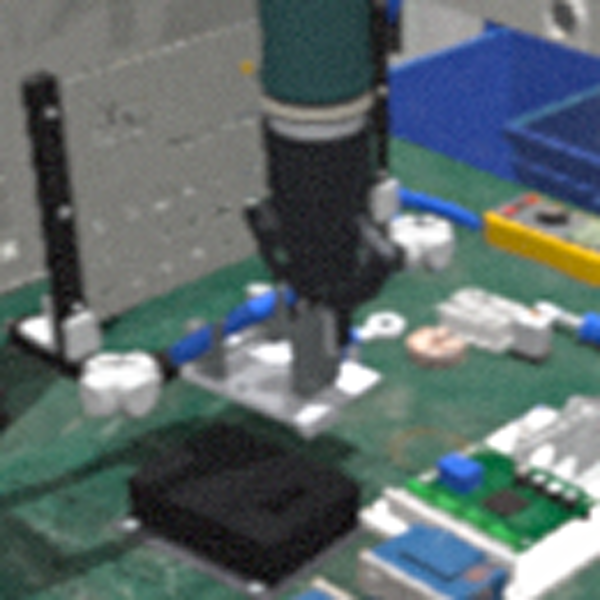

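The holder hovers level beyond the dock's far edge, with the capacitor clear. Lowering so the plate's near edge sits just below the dock top.

Call:
play_rows:
  rows:
    - {"dx": 0,"dy": 0,"dz": 0.2,"roll": 0,"fingers": 1}
    - {"dx": 0,"dy": 0,"dz": 0.25,"roll": 0,"fingers": 1}
    - {"dx": 0,"dy": 0,"dz": 0.15,"roll": 0,"fingers": 1}
    - {"dx": 0,"dy": 0,"dz": 0,"roll": 0,"fingers": 1}
    - {"dx": 0,"dy": 0,"dz": 0,"roll": 0,"fingers": 1}
    - {"dx": 0.1,"dy": 0,"dz": 0,"roll": 0,"fingers": 1}
    - {"dx": 0.1,"dy": 0,"dz": 0,"roll": 0,"fingers": 1}
    - {"dx": 0.1,"dy": 0,"dz": 0,"roll": 0,"fingers": 1}
    - {"dx": 0.1,"dy": 0,"dz": 0,"roll": 0,"fingers": 1}
    - {"dx": 0,"dy": 0,"dz": 0,"roll": 0,"fingers": 1}
  grip_force: 25

```text
time: 14.27
tool_pos: [0.5747, -0.0095, 0.0761]
tcp_rot: [-0.163, 3.124, 0.0]
wrist_force: [8.2, 2.8, -0.8]
width: 0.184
```

```bash
python3 -c "
from st import *
g=np.array([.4936,-.0684,.0778]);hx=np.array([.9946,.104,0]);hy=np.array([-.104,.9946,0])
to(g+hx*.090+hy*.050+[0,0,-.0055],1.674)"
```

```text
t 14.27 pos [ 0.5747 -0.0095  0.0761] yaw_y 1.6748 zaxis [ 0.013  0.001 -1.   ] F [ 8.24  2.78 -0.82] w 0.184 q [-0.06  0.21  1.97  0.    0.94 -1.74]
total units dx,dy,dz [-0.08 -0.    0.1 ] roll units 0.01
```

Contact found (8 N). Continuing the pull, slightly downward at first.

Call:
play_rows:
  rows:
    - {"dx": 0.1,"dy": 0,"dz": 0.08,"roll": 0,"fingers": 1}
    - {"dx": 0.1,"dy": 0,"dz": 0,"roll": 0,"fingers": 1}
    - {"dx": 0.1,"dy": 0,"dz": 0,"roll": 0,"fingers": 1}
    - {"dx": 0,"dy": 0,"dz": 0,"roll": 0,"fingers": 1}

```text
time: 14.6
tool_pos: [0.5694, -0.0105, 0.0775]
tcp_rot: [-0.161, 3.11, -0.0]
wrist_force: [14.6, 4.2, 9.6]
width: 0.177
```

```bash
python3 -c "
from st import *
g=np.array([.4936,-.0684,.0778]);hx=np.array([.9946,.104,0]);hy=np.array([-.104,.9946,0])
to(g+hx*.090+hy*.050+[0,0,-.0055],1.674)"; python3 look.py i >/dev/null;python3 tilt.py i
```

```text
t 14.6 pos [ 0.5694 -0.0105  0.0775] yaw_y 1.6742 zaxis [ 0.027  0.001 -1.   ] F [14.57  4.21  9.56] w 0.177 q [-0.06  0.19  1.99  0.    0.93 -1.74]
total units dx,dy,dz [-0.21  0.01  0.14] roll units 0.0
t 14.7 pos [ 0.5695 -0.0105  0.0775] yaw_y 1.6742 zaxis [ 0.027  0.001 -1.   ] F [14.2  4.   9.7] w 0.182 q [-0.06  0.19  1.99  0.    0.93 -1.74]
total units dx,dy,dz [ 2.07 -1.21  0.01] roll units 0.0
```

View pics/i.png

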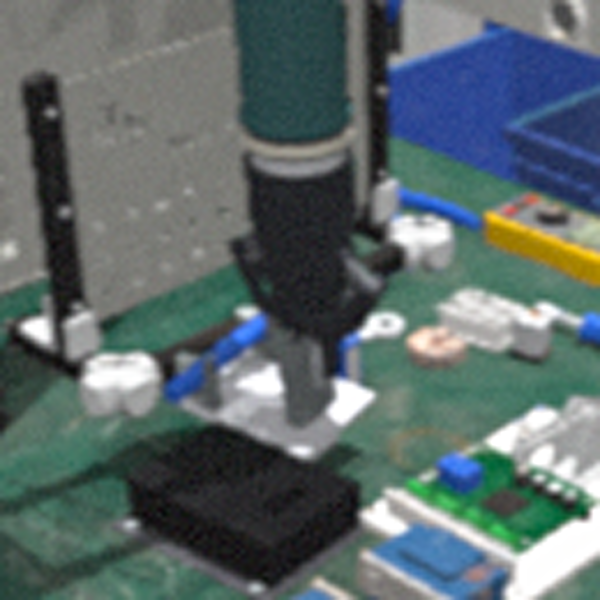

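The near end is already dipping: the holder pivots in the grip with its edge against the dock. I'll continue in steps.

Call:
play_rows:
  rows:
    - {"dx": 0.1,"dy": 0,"dz": 0,"roll": 0,"fingers": 1}
    - {"dx": 0.1,"dy": 0,"dz": -0.02,"roll": 0,"fingers": 1}
    - {"dx": 0.1,"dy": 0,"dz": -0.02,"roll": 0,"fingers": 1}
    - {"dx": 0.1,"dy": 0,"dz": -0.02,"roll": 0,"fingers": 1}
    - {"dx": 0.1,"dy": 0,"dz": -0.02,"roll": 0,"fingers": 1}
  grip_force: 20

```text
time: 15.12
tool_pos: [0.5518, -0.0126, 0.0826]
tcp_rot: [-0.16, 3.106, -0.001]
wrist_force: [15.9, 4.5, 15.6]
width: 0.186
```

```bash
cat > pen.py <<'E'
from st import *
# tilt from pen's blue ends, depth cloud
c=load("scene");hsv=cv2.cvtColor(c["pixels"],cv2.COLOR_RGB2HSV);H,S,V=[hsv[...,i].astype(int) for i in range(3)];P=cloud(c)
s,p,R=tool()
m=(abs(H-113)<16)&(S>130)&(V>50)&(c["depth"]>0)&(np.linalg.norm(P-(p+[0,.08,.0]),axis=-1)<.13)&(abs(P[...,1]-p[1]-.075)<.035)
# drop capacitor
m&=~((np.hypot(P[...,0]-.655,P[...,1]-.05)<.03)&(P[...,2]<.062))
q=P[m];f=cv2.fitLine(q.astype(np.float32),cv2.DIST_HUBER,0,.001,.001).ravel();t=(q-f[3:])@f[:3]
print("pen n",len(q),"dir",f[:3].round(3),"slope deg",np.degrees(np.arcsin(abs(f[2]))).round(1)*np.sign(f[2]*f[0]),"len",np.ptp(t).round(3),"mid",(f[3:]+f[:3]*(t.max()+t.min())/2).round(4))
E
python3 look.py j >/dev/null;python3 tilt.py j;python3 pen.py
```

```text
t 15.22 pos [ 0.5506 -0.0127  0.0823] yaw_y 1.6742 zaxis [ 0.029  0.001 -1.   ] F [11.92  2.93  4.96] w 0.18 q [-0.07  0.15  2.03  0.    0.93 -1.75]
total units dx,dy,dz [ 1.6  -1.21  0.14] roll units 0.0
pen n 107 dir [0.921 0.095 0.377] slope deg 22.2 len 0.096 mid [0.5296 0.0566 0.0812]
```

Call:
play_rows:
  rows:
    - {"dx": 0.1,"dy": 0,"dz": -0.02,"roll": 0,"fingers": 1}
    - {"dx": 0.1,"dy": 0,"dz": -0.02,"roll": 0,"fingers": 1}
    - {"dx": 0.1,"dy": 0,"dz": -0.02,"roll": 0,"fingers": 1}
    - {"dx": 0.1,"dy": 0,"dz": -0.02,"roll": 0,"fingers": 1}
    - {"dx": 0.1,"dy": 0,"dz": -0.02,"roll": 0,"fingers": 1}
    - {"dx": 0.1,"dy": 0,"dz": -0.02,"roll": 0,"fingers": 1}

```text
time: 15.72
tool_pos: [0.5182, -0.016, 0.08]
tcp_rot: [-0.164, 3.126, -0.002]
wrist_force: [8.7, 0.7, -7.9]
width: 0.18
```

```bash
python3 look.py k >/dev/null;python3 tilt.py k;python3 pen.py
```

```text
t 15.82 pos [ 0.5173 -0.016   0.0799] yaw_y 1.6753 zaxis [ 0.01 -0.   -1.  ] F [ 6.21 -0.19 -1.54] w 0.182 q [-0.08  0.11  2.09  0.    0.93 -1.75]
total units dx,dy,dz [ 0.76 -1.21  0.12] roll units 0.02
pen n 106 dir [0.655 0.075 0.752] slope deg 48.8 len 0.102 mid [0.5128 0.0548 0.0778]
```

Call:
play_rows:
  rows:
    - {"dx": 0,"dy": 0,"dz": 0,"roll": 0,"fingers": 1}
    - {"dx": 0,"dy": 0,"dz": 0,"roll": 0,"fingers": 1}
    - {"dx": -0.1,"dy": 0,"dz": 0,"roll": 0,"fingers": 1}
    - {"dx": -0.15,"dy": 0,"dz": 0,"roll": 0,"fingers": 1}
    - {"dx": -0.15,"dy": 0,"dz": -0.1,"roll": 0,"fingers": 1}
    - {"dx": 0,"dy": 0,"dz": -0.2,"roll": 0,"fingers": 1}
    - {"dx": 0,"dy": 0,"dz": -0.3,"roll": 0,"fingers": 1}
    - {"dx": 0,"dy": 0,"dz": -0.5,"roll": 0,"fingers": 1}
    - {"dx": 0,"dy": 0,"dz": -0.5,"roll": 0,"fingers": 1}
    - {"dx": 0,"dy": 0,"dz": -0.5,"roll": 0,"fingers": 1}
    - {"dx": 0,"dy": 0,"dz": -0.5,"roll": 0,"fingers": 1}
    - {"dx": 0,"dy": 0,"dz": -0.5,"roll": 0,"fingers": 1}
    - {"dx": 0,"dy": 0,"dz": -0.4,"roll": 0,"fingers": 1}
    - {"dx": 0,"dy": 0,"dz": -0.3,"roll": 0,"fingers": 1}
    - {"dx": 0,"dy": 0,"dz": -0.1,"roll": 0,"fingers": 1}
    - {"dx": 0,"dy": 0,"dz": 0,"roll": 0,"fingers": 1}
    - {"dx": 0,"dy": 0,"dz": 0,"roll": 0,"fingers": 1}
    - {"dx": 0,"dy": 0,"dz": 0,"roll": 0,"fingers": 1}
  grip_force: 70

```text
time: 17.32
tool_pos: [0.5284, -0.014, 0.2318]
tcp_rot: [0.165, -3.135, -0.0]
wrist_force: [0.5, -0.3, -2.3]
width: 0.184
```

```bash
python3 look.py l >/dev/null;python3 tilt.py l;python3 pen.py
```

```text
t 17.42 pos [ 0.5284 -0.014   0.2317] yaw_y 1.6758 zaxis [-0.003  0.    -1.   ] F [-0.43 -0.28 -2.12] w 0.176 q [-0.07 -0.01  1.91 -0.    1.24 -1.75]
total units dx,dy,dz [ 1.04 -1.23  3.92] roll units 0.03
pen n 108 dir [0.678 0.086 0.73 ] slope deg 46.9 len 0.104 mid [0.5259 0.056  0.2309]
```

View pics/l.png

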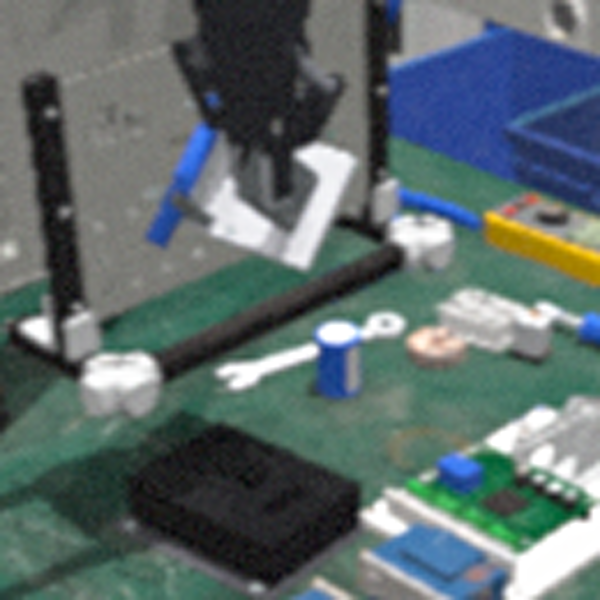

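The pen slopes about 47° with its near end down, and the holder origin is at about 0.205 m. Measured pen mid (0.526, 0.056, 0.231) matches the predicted seat (0.528, 0.062, 0.232), allowing for the surface offset. One last stillness check, then I'll hand in.

Call:
play_rows:
  rows:
    - {"dx": 0,"dy": 0,"dz": 0,"roll": 0,"fingers": 1}
    - {"dx": 0,"dy": 0,"dz": 0,"roll": 0,"fingers": 1}
    - {"dx": 0,"dy": 0,"dz": 0,"roll": 0,"fingers": 1}
    - {"dx": 0,"dy": 0,"dz": 0,"roll": 0,"fingers": 1}
    - {"dx": 0,"dy": 0,"dz": 0,"roll": 0,"fingers": 1}
    - {"dx": 0,"dy": 0,"dz": 0,"roll": 0,"fingers": 1}

```text
time: 17.92
tool_pos: [0.5294, -0.0141, 0.2333]
tcp_rot: [-0.165, 3.137, -0.0]
wrist_force: [-0.5, -0.1, -1.5]
width: 0.176
```

```bash
python3 look.py m >/dev/null;python3 tilt.py m;python3 pen.py; python3 -c "
from workcell import bot
print(bot.finish_job())"
```

```text
t 18.02 pos [ 0.5294 -0.0141  0.2333] yaw_y 1.6758 zaxis [ 0. -0. -1.] F [-0.23  0.13 -1.39] w 0.178 q [-0.07 -0.01  1.91 -0.    1.24 -1.75]
total units dx,dy,dz [ 1.07 -1.23  3.96] roll units 0.03
pen n 105 dir [0.683 0.079 0.726] slope deg 46.6 len 0.087 mid [0.5213 0.056  0.2252]
the job is handed in; nothing more can be done
None
```

I carried out the whole task and handed it in at about 18 s of the 54 s allowed; no verdict was reported.

**What I did:**
- **Pen into the clip:** I took the marker from its rest and turned it in line with the holder. I pressed it past the jaw until it met the clip floor at 27 N, then released it.
- **Holder out of the dock:** I gripped the grey handle and drew the holder straight up, still level.
- **Tilt:** The moves have no pitch command. I pressed the plate's near edge against the fixed dock's far edge and pulled back under a light grip, so the holder turned in the fingers. I then gripped at 70 N and lifted.

**Last checks:**
- **Slope:** The pen slopes about 47° with its near end down, and this held across the last two looks.
- **Height and grip:** The holder's origin is about 205 mm up, worked out from the tool pose. The fingers are closed on the blade, and the arm was still to within 2 mm.
- **Pen in the clip:** While docked, the pen measured within about 2 mm of the seat lengthwise. After lifting, its measured position was within a few millimetres of the computed seat.
- **Last reading:** The final pen fit saw less of the pen (87 mm), and its mid-point shifted about 7 mm from the look before. I put that down to part of the pen being hidden, but didn't confirm it.
- **Not measured:** I couldn't read the jaw angle or the finger-to-pen force.
- **Bystanders:** The capacitor had not visibly moved in the last picture I viewed. The fan and tape were not in that view, but the arm stayed clear of both.

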